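# Load a pressed clay pellet into the analyser tray

## Task

On the open tray of the X-ray analyser a pressed clay pellet lies beside its nest. The pellet is brittle, so do not pick it up: push it along the tray with the fingertips, over the edge of the nest, until it drops in and lies flat. Then push the tray fully shut, and leave everything else on the bench where it is.

Things in the scene. Friction and masses are not known exactly. Their poses are not given: they have to be found in the camera images.
- pellet: Pressed clay pellet: red-brown clay in a steel ring, 52 mm across, 10 mm thick, edges slightly chamfered, 50 to 100 g. Origin: centre of its underside; z up when flat. Starts flat on the deck between nest and tray front, up to 70 mm to either side of the middle line, at least 35 mm clear of the tray front. In its nest it stands 2 mm above the deck.
- nest (a point): Centre of the floor of the nest: a round recess in the tray's deck, 56 mm across, 8 mm deep, with a black floor 54 mm above the bench. It lies on the tray's middle line, 150 mm from the inner face of the tray front, and moves with the tray. Axes as the analyser's.
- tray (a joint): Metres the tray is open: 0 fully shut, 0.215 to 0.235 at the start, 0.24 at its stop. It slides along the analyser's x (shuts towards +x), stays where left, takes about 3 N. Its level aluminium deck is 230 mm wide, top 62 mm above the bench, with one round nest.
- tray_front (a point): Centre of the outer face of the tray front: a beige upright panel across the tray's outer end, 260 mm wide, 12 mm thick, from 30 to 76 mm above the bench (14 mm above the deck). This point is 53 mm above the bench and moves with the tray; with the tray shut it lies 12 mm from the analyser's front face, on its -x side.
- analyser: Beige X-ray analyser, fixed, 340 wide, 380 deep, 300 mm high. Origin: on the bench below the middle of its front face; z up, x into the machine, y along its front. Its first 110 mm are a loading bay only 85 mm high; the tower stands behind. The tray comes out of the bay towards -x through a slot open to 7 mm above the tray's deck: a pellet in the nest passes, one on the deck does not.
- caliper: Digital caliper lying flat, 235 mm long, steel with a black slide 12 mm thick, jaws 60 mm to one side; loose, to be left alone. Origin: on the bench below the middle of its beam; x along the beam.
- beaker: Empty glass beaker, 68 mm across, 95 mm high, loose, to be left alone. Origin: centre of its underside.
- wash_bottle: White wash bottle with a blue cap and spout, 64 mm across, 218 mm high, loose, to be left alone. Origin: centre of its underside.
- reagent_jar: Amber glass jar with a blue cap, 64 mm across, 85 mm high, loose, to be left alone. Origin: centre of its underside.
- pellet_box: Small open wooden box, 110 x 70 mm, holding spare pellets on edge (60 mm high over all), loose, to be left alone. Origin: centre of its underside.
Mind the look-alikes: they are no part of the job. What is shaped like the pellet but black or yellow is not meant.

How it is judged:
On the way, in this order (a step that is already met when the one before it is completed fails the run):
1. the pellet has dropped into the nest and lies flat on its floor (horizontal distance between pellet and nest below 0.005 m and z of pellet in the frame of nest below 0.002 m and angle between pellet's own z axis and vertical below 0.06 rad), for 0.2 s.
2. the tray is fully shut (value of joint tray below 0.004 m), for 0.2 s.
At the end, for the whole second after the job is handed in: The pellet lies flat and still on the floor of the nest (centre within 5 mm, height within 2 mm, tilt under 0.06 rad, clay side up as it started) and the tray is shut to within 4 mm (all of step 1 and value of joint tray below 0.004 m and linear speed of pellet below 0.02 m/s); the robot touches nothing.
It fails at once if the pellet is lifted: its underside centre rises more than 8 mm above the deck (z of pellet in the frame of nest above 0.016 m).
It fails at once if something else on the bench is moved by more than 20 mm (distance of any of caliper, beaker, wash_bottle, reagent_jar, pellet_box from where it was at the start of the episode above 0.02 m).
It also fails if it takes over 58 s, if anything falls off the work surface, if the arm or the gripper's body presses on something with over 40 N, if the wrist force passes 120 N, or if a joint passes its speed limit or range.

## Robot

A 7-joint arm with a two-finger parallel gripper is mounted at the origin on the work surface. World frame = base frame: x ahead of the robot, y to its left, z up, the work surface at z = 0. Lengths are in m, angles in rad, forces in N, time in s.
With the tool pointing down it reaches from about 0.4 to 0.85 m from the base axis. Payload 4.5 kg.
Tool frame: the origin (TCP) lies midway between the tips of the shut fingers; the grasp point (between the pads) lies 19 mm behind it (r.grip_point_offset is the distance from the TCP to the grasp point, in m); z points along the fingers, y is the line along which they close (so a half turn about z gives the same grasp; the last joint's range is limited). The gripper opens to 88 mm and grips with 3 to 60 N. Pads are 18 mm wide; open, the fingers measure 123 mm over their backs; the gripper's body (75 mm by 187 mm) begins 45 mm behind the grasp point.
Start: joints at [1.155, 0.689, -0.195, 1.565, 0.157, 0.902, -0.215], TCP at [0.272, -0.563, 0.239] pointing down, gripper open.
Joint ranges: [-3.01, 3.01], [-0.46, 2.08], [-1.47, 1.51], [0.13, 2.56], [-1, 4.14], [0.04, 2.09], [-2.66, 2.66]. Speed limits (rad/s): [2.57, 2.57, 3.14, 3.14, 3.14, 3.14, 3.14].

## Interface

Orientations are given as a unit quaternion [x, y, z, w].
In Python, from plant import r, optics gives the robot as it stands.
- The arm moves only by the shell command python3 -m pendant 'ROWS' [OPENING] [FORCE]. ROWS is JSON, a list of rows, each a list of 6 numbers: the shift along the tool's x, y, z as a fraction of full scale, then the turn, a rotation vector about the tool's x, y, z as a fraction of full scale. A call has 1 to 5 rows; each row shifts and turns the commanded pose from where the row before left it, along the tool's axes as they then stand; what a row does not reach is not made up. Full scale, the value 1, is 0.025 m for a shift and pi rad for a turn. A row lasts 1/12 s, in which the tool goes at most 41.7 mm and 7.16 degrees, less where a joint would pass 70% of its speed; a pose out of reach is approached as far as the arm can. A call with a number of a shift or a turn outside -1 to 1 is refused whole. A call with a gripper value outside its range is refused whole. OPENING is the opening, from -1 (shut) to 1 (fully open), set as the call begins (- or left out, the last holds). The fingers move at their own pace and stop on an object; FORCE is the grip in N (left out, the last holds). Time passes only in rows, so rows that do not move let the fingers close. It gives the time, the measured TCP pose, the force, the opening and the grip force at its end, in the units of the state.
- r.get_state(): the state, without advancing time (a new reading comes with each control period).
- optics.snapshot(name): name is "side" or "top" or "wrist"; returns (picture, depth): 420x560x3 uint8, blue, green, red; 420x560 float32, m along the optical axis (not along the pixel's ray), 0 where there is no reading.
- optics.calibration(name): a dict with "vfov" (degrees; the focal length in pixels is half the picture's height over the tangent of half this angle, whatever the lens; pixels are square), "cx", "cy" (the principal point, pixels), "k1" (the pictures are not rectified: a ray, as slopes to the right and down, at radius r is drawn at 1 + k1 r^2 times it, then the intrinsics apply), "cam_to_world" (4x4, takes a point from camera to world coordinates); the wrist camera has in their place "tool_from_camera" (4x4, takes a point from camera to tool coordinates, whose origin is the TCP and whose axes are the flange's). Camera axes: x right, y up, looking along -z (the intrinsics and any distortion apply to the point x, -y, -z); pixel columns grow to the right and rows downward; lengths in m; the calibration is good to about 2 mm. A picture is of the moment at which its call begins: read the wrist's pose just before it. calibration takes no time and is no camera call.
- r.finish_job(): hands the job in; it is judged then, once.
The state is a dict: "clock": time; "q": joint angles; "qd": joint speeds; "joint_torque": joint torques, N m; "tool_pos": TCP position; "eef_rot": TCP orientation; "contact_force": force on the tool from outside, world axes, zero at the start; "moment": the same for the moment, N m; "opening": opening from 0.0 (shut) to 1.0 (fully open); "finger_force": force on a finger pad.
Only numpy, scipy, OpenCV 4.12 (cv2) and the standard library are available. Lean on these libraries where they do the work, as an engineer would, in place of code of your own. Each camera call takes 0.05 s, during which the arm holds its last target. There are 200 camera calls.

## Working session

There is one attempt and no reset: what is moved stays moved. The work goes in short steps, Python scripts to look and compute and a shell command to move; the robot and the scene stay as the last step left them, time stands still between calls to the robot, and variables do not carry over. Pictures are saved under pics/ and viewed, at most 10 in all, crops included, and the job is handed in when it is done.

```bash
mkdir -p pics; ls
cat > h.py <<'E'
import numpy as np, cv2
from plant import r, optics
from scipy.spatial.transform import Rotation as R
def cam(name):
    c=optics.calibration(name); f=210/np.tan(np.radians(c['vfov'])/2)
    if 'cam_to_world' in c: T=np.array(c['cam_to_world'])
    else:
        s=r.get_state(); W=np.eye(4); W[:3,:3]=R.from_quat(s['eef_rot']).as_matrix(); W[:3,3]=s['tool_pos']; T=W@np.array(c['tool_from_camera'])
    return c,f,T
def ray(name,u,v,C=None):
    c,f,T=C or cam(name)
    K=np.array([[f,0,c['cx']],[0,f,c['cy']],[0,0,1]])
    p=cv2.undistortPointsIter(np.array([[[u,v]]],float),K,np.array([c['k1'],0,0,0.]),None,None,(3,100,1e-10))[0,0]
    d=T[:3,:3]@np.array([p[0],-p[1],-1]); return T[:3,3],d
def atz(name,u,v,z,C=None):
    o,d=ray(name,u,v,C); return o+d*(z-o[2])/d[2]
def atd(name,u,v,dep,C=None):
    o,d=ray(name,u,v,C); return o+d*dep[int(round(v)),int(round(u))]
def snap(name,fn):
    C=cam(name); i,d=optics.snapshot(name); cv2.imwrite('pics/'+fn+'.png',i); np.savez('pics/'+fn+'.npz',d=d,T=C[2]); return i,d,C
E
python3 - <<'E'
from h import *
for n in('top','side'):
    i,d,C=snap(n,n+'0'); print(n,C[1],C[2].round(3).tolist())
a=cv2.imread('pics/top0.png')
print(r.get_state())
E
```

```text
pics
top 393.51629289734535 [[-0.006, 0.966, -0.258, 0.366], [-1.0, -0.005, 0.005, 0.119], [0.003, 0.258, 0.966, 0.835], [0.0, 0.0, 0.0, 1.0]]
side 392.8900022800898 [[-0.716, 0.329, -0.615, 0.047], [-0.698, -0.351, 0.624, 0.657], [-0.011, 0.877, 0.481, 0.463], [0.0, 0.0, 0.0, 1.0]]
{'clock': 0.1, 'q': array([ 1.15480047,  0.68989821, -0.19454336,  1.56620863,  0.15731843,
        0.90253956, -0.21512253]), 'qd': array([-0.00073606, -0.00368936, -0.00104255, -0.00308679, -0.00028535,
        0.00037086,  0.00264195]), 'joint_torque': array([-3.12947042e-03, -5.28490877e+01, -1.27146520e+00, -1.53835344e+01,
       -5.25880710e-02,  1.94786131e-03, -2.92707512e-07]), 'tool_pos': array([ 0.2714593 , -0.56234275,  0.23800041]), 'eef_rot': array([ 9.74807693e-01,  2.23045450e-01, -2.45573721e-04, -7.92412087e-04]), 'contact_force': array([-0.94841211, -0.27487331,  0.31564758]), 'moment': array([ 0.0212791 ,  0.0535805 , -0.01911469]), 'finger_force': 0.0, 'opening': 1.0000486584277544}
```

View pics/top0.png

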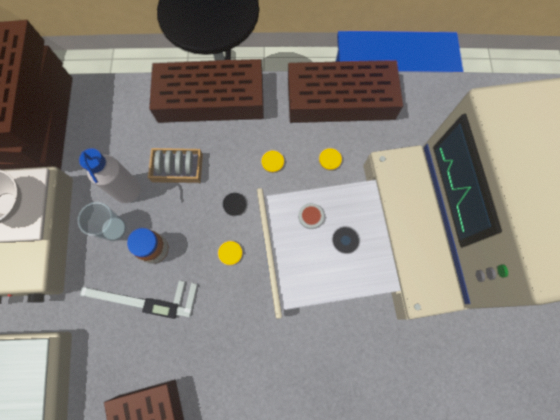

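View pics/side0.png

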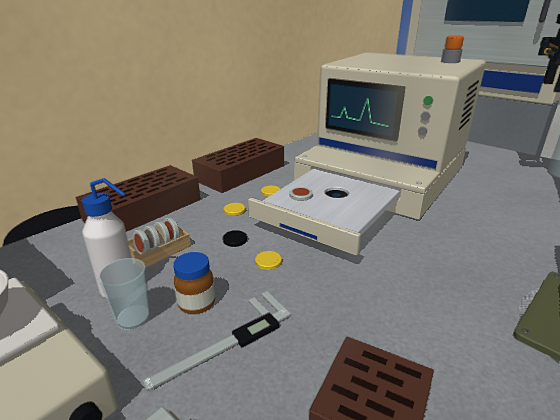

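The top view shows the pellet at about (311,216), the nest at (346,240), and the tray front running from (262,190) to (279,317). In the side view the pellet is at about (301,193) and the nest at (337,193). Next I'll measure on enlarged crops.

Run:
```python
from h import *
a=cv2.imread('pics/top0.png')[170:330,250:410]; b=cv2.imread('pics/side0.png')[160:260,240:410]
A=cv2.resize(a,None,fx=3.5,fy=3.5,interpolation=cv2.INTER_CUBIC);cv2.imwrite('pics/topc.png',A)
d=np.load('pics/top0.npz')['d']; ds=np.load('pics/side0.npz')['d']
# masks: clay red, nest black
for n,dd,roi in(('top',d,(200,190,300,370)),('side',ds,(175,285,205,360))):
    im=cv2.imread(f'pics/{n}0.png').astype(int); y0,x0,y1,x1=roi; s=im[y0:y1,x0:x1]
    red=(s[...,2]-s[...,0]>60); blk=(s.max(2)<70)
    if n=='top': red[:,:100]=0; blk[:,:100]=0; blk[80:]=0
    for l,m,z in(('red',red,.072),('blk',blk,.054)):
        k,lab,st,ce=cv2.connectedComponentsWithStats(m.astype(np.uint8)); j=1+np.argmax(st[1:,4]); u,v=ce[j]+[x0,y0]
        print(n,l,st[j],u.round(1),v.round(1),atz(n,u,v,z).round(4),atd(n,u,v,dd).round(4))
for u,v in((262,190),(279,317),(268,190),(284,315)): print(u,v,atz('top',u,v,.076).round(4))
for u,v in((290,270),(380,270),(300,200),(365,210),(275,255)): print('deck',atd('top',u,v,d).round(4))
print({k:atd('top',u,v,d).round(3).tolist() for k,(u,v) in dict(jar=(143,242),bay1=(383,160),bay2=(420,305),bottle=(92,160),box=(175,165)).items()})
```

```text
top red [112   7  19  17 246] 311.0 215.0 [0.5638 0.054  0.072 ] [0.5636 0.0541 0.0727]
top blk [144  29  23  22 170] 345.5 237.8 [ 0.5204 -0.0162  0.054 ] [ 0.5198 -0.0156  0.0571]
side red [  8  13  16   8 100] 300.5 191.3 [0.5629 0.0541 0.072 ] [0.5621 0.055  0.0726]
side blk [ 40  15  23   8 122] 336.1 193.4 [ 0.5192 -0.0216  0.054 ] [ 0.5209 -0.024   0.0526]
262 190 [0.6156 0.1522 0.076 ]
279 317 [0.3661 0.119  0.076 ]
268 190 [0.6155 0.1401 0.076 ]
284 315 [0.3697 0.1097 0.076 ]
deck [0.4552 0.0971 0.0633]
deck [ 0.4537 -0.0791  0.0651]
deck [0.5983 0.0748 0.062 ]
deck [ 0.576  -0.0573  0.0633]
deck [0.4851 0.1263 0.0622]
{'jar': [0.508, 0.382, 0.086], 'bay1': [0.676, -0.096, 0.086], 'bay2': [0.385, -0.144, 0.088], 'bottle': [0.639, 0.454, 0.183], 'box': [0.678, 0.338, 0.057]}
```

View pics/topc.png

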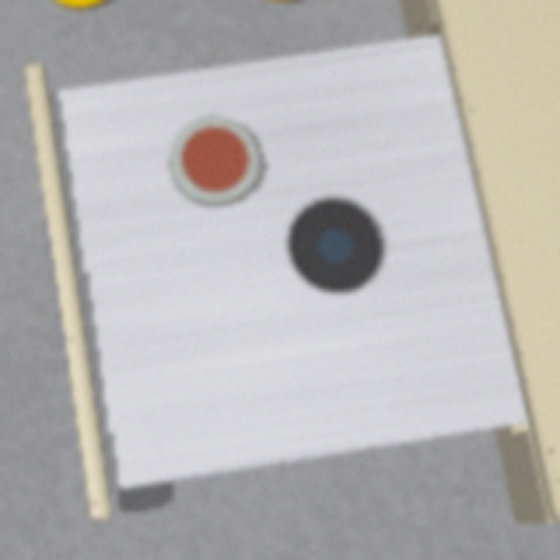

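```bash
python3 - <<'E'
from h import *
ds=np.load('pics/side0.npz')['d']
for u,v in((453,43),(451,57),(350,55),(470,65),(440,58),(550,50)): print(u,v,ds[v,u],atd('side',u,v,ds).round(3))
n=atz('top',345.8,239.6,.062); p=atz('top',311,215,.072); print(n,p,np.degrees(np.arctan2(*(n-p)[1::-1])),np.linalg.norm((n-p)[:2]))
# vertical profile: fit rim from side: crop ellipse
im=cv2.imread('pics/side0.png').astype(int); s=im[180:206,318:356]; m=(s.max(2)<110).astype(np.uint8)
k,lab,st,ce=cv2.connectedComponentsWithStats(m); j=1+np.argmax(st[1:,4]); x,y,w,h,_=st[j]; print(st[j]); print(atz('side',318+x+w/2-.5,180+y+h/2-.5,.062))
E
python3 -m pendant '[[0,0,-1,0,0,-0.0356],[0,0,-1,0,0,-0.0356],[0,0,-1,0,0,-0.0356],[0,0,-1,0,0,-0.0356],[0,0,-1,0,0,-0.0356]]' -0.32 20
python3 -m pendant '[[0,0,-1,0,0,0],[0,0,-1,0,0,0],[0,0,-0.4,0,0,0],[0,0,0,0,0,0]]'
```

```text
453 43 0.9665666 [ 0.466 -0.387  0.345]
451 57 0.9845084 [ 0.466 -0.392  0.313]
350 55 2.5683434 [ 1.61  -1.633  0.095]
470 65 0.95484155 [ 0.414 -0.385  0.3  ]
440 58 1.0605912 [ 0.518 -0.452  0.3  ]
550 50 0.9952048 [ 0.303 -0.575  0.321]
[ 0.5152423  -0.01527632  0.062     ] [0.56381349 0.05393821 0.072     ] -125.05920008013604 0.08455655831918926
[  7   9  24   9 147]
[ 0.51053698 -0.01047767  0.062     ]
clock: 0.52
tool_pos: [0.2714, -0.5625, 0.3645]
eef_rot: [0.874, 0.486, -0.0, -0.001]
contact_force: [0.4, -0.7, 0.3]
opening: 0.649
finger_force: 0.0
clock: 0.85
tool_pos: [0.2725, -0.5636, 0.4263]
eef_rot: [0.875, 0.483, 0.0, 0.003]
contact_force: [-0.3, 0.4, -0.7]
opening: 0.351
finger_force: 0.0
```

```bash
python3 -m pendant '[[1,-0.12,0,0,0,0],[1,-0.12,0,0,0,0],[1,-0.12,0,0,0,0],[1,-0.12,0,0,0,0],[1,-0.12,0,0,0,0]]' >/dev/null
python3 -m pendant '[[1,-0.12,0,0,0,0],[1,-0.12,0,0,0,0],[1,-0.12,0,0,0,0],[1,-0.12,0,0,0,0],[1,-0.12,0,0,0,0]]'
python3 -m pendant '[[1,-0.12,0,0,0,0],[1,-0.12,0,0,0,0],[1,-0.12,0,0,0,0],[1,-0.12,0,0,0,0],[1,-0.12,0,0,0,0]]' >/dev/null
python3 -m pendant '[[1,-0.12,0,0,0,0],[1,-0.12,0,0,0,0],[1,-0.12,0,0,0,0],[1,-0.12,0,0,0,0],[1,-0.12,0,0,0,0]]' 
python3 -m pendant '[[1,-0.12,0,0,0,0],[1,-0.12,0,0,0,0],[1,-0.12,0,0,0,0],[1,-0.12,0,0,0,0],[1,-0.12,0,0,0,0]]' >/dev/null
python3 -m pendant '[[1,-0.12,1,0,0,0],[1,-0.12,1,0,0,0],[0.5,0,1,0,0,0],[0,0,1,0,0,0],[0,0,1,0,0,0]]' 
python3 -m pendant '[[0,0,0.5,0,0,0],[0,0,0,0,0,0],[0,0,0,0,0,0]]'
python3 - <<'E'
from h import *
i,d,C=snap('wrist','w1'); print(r.get_state()['q'].round(2), optics.calibration('wrist'))
E
```

```text
clock: 1.68
tool_pos: [0.3791, -0.3338, 0.4222]
eef_rot: [0.875, 0.483, -0.001, -0.001]
contact_force: [-0.0, -0.2, 0.1]
opening: 0.342
finger_force: 0.0
clock: 2.52
tool_pos: [0.4868, -0.1066, 0.4223]
eef_rot: [0.875, 0.483, -0.001, -0.001]
contact_force: [-0.6, 0.3, -0.3]
opening: 0.343
finger_force: 0.0
clock: 3.35
tool_pos: [0.5685, 0.0633, 0.2959]
eef_rot: [0.875, 0.484, -0.001, -0.001]
contact_force: [-0.5, -0.6, -0.6]
opening: 0.34
finger_force: 0.0
clock: 3.6
tool_pos: [0.5685, 0.0619, 0.2849]
eef_rot: [0.875, 0.484, -0.002, -0.001]
contact_force: [0.3, -0.5, 0.4]
opening: 0.34
finger_force: 0.0
[ 0.1   0.59 -0.49  1.66  0.33  0.97 -1.07] {'vfov': 69.74548582709375, 'cx': 276.81934917768046, 'cy': 212.01461469629464, 'k1': -0.02254647437648075, 'tool_from_camera': array([[-9.93903910e-05,  9.67410270e-01,  2.53214058e-01,
         6.41548809e-02],
       [ 9.99999547e-01,  3.35940377e-04, -8.90953001e-04,
         1.31460840e-03],
       [-9.46981909e-04,  2.53213854e-01, -9.67409865e-01,
        -1.46430131e-01],
       [ 0.00000000e+00,  0.00000000e+00,  0.00000000e+00,
         1.00000000e+00]])}
```

View pics/w1.png

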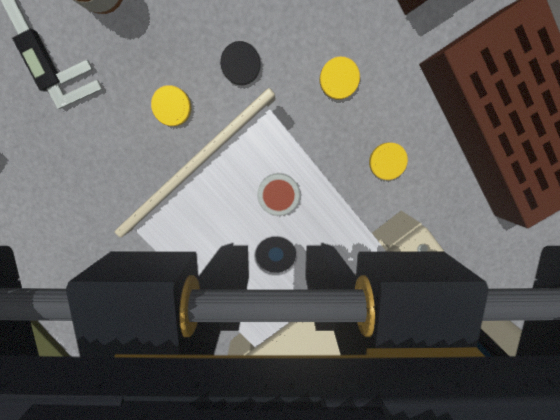

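The wrist view shows the pellet at (278,194) and the nest at (275.5,254.5), nearly in line along tool x. The front panel's outer top edge runs from (119,235) to (271,92).

```bash
cat >> h.py <<'E'
def fit(fn,C,name='wrist',roi=None):
    im=cv2.imread(f'pics/{fn}.png').astype(int)
    red=((im[...,2]-im[...,0]>60)&(im[...,1]<110)); return im,red
def rel(P,s=None):
    s=s or r.get_state(); return R.from_quat(s['eef_rot']).as_matrix().T@(np.array(P)-s['tool_pos'])
E
python3 - <<'E'
from h import *
z=np.load('pics/w1.npz'); d=z['d']; c,f,_=cam('wrist'); C=(c,f,z['T'])
im=cv2.imread('pics/w1.png').astype(int)
red=np.zeros(im.shape[:2],np.uint8); red[170:220,250:310]=(im[...,2]-im[...,0]>60)[170:220,250:310]
m=cv2.moments(red,True); u,v=m['m10']/m['m00'],m['m01']/m['m00']; p=atz('wrist',u,v,.072,C); pd=atd('wrist',u,v,d,C)
blk=(im.max(2)<90)[236:275,254:298].astype(np.uint8); ys,xs=np.nonzero(blk)
print('red',u,v,p,pd,'blk bbox',xs.min()+254,xs.max()+254,ys.min()+236,ys.max()+236)
nn=atz('wrist',275.5,254.5,.062,C); print('nest',nn, atd('wrist',275,254,d,C)[2],'deck z',[atd('wrist',a,b,d,C)[2].round(4) for a,b in((200,215),(275,140),(340,230))])
print('rel p',rel(p),'rel n',rel(nn))
print('front',atz('wrist',119,235,.076,C),atz('wrist',271,92,.076,C))
E
```

```text
red 278.2790055248619 194.75552486187846 [0.56632383 0.05298891 0.072     ] [0.56637682 0.05307641 0.07250216] blk bbox 256 295 237 272
nest [ 0.51957254 -0.01470035  0.062     ] 0.055631451055807635 deck z [np.float64(0.0617), np.float64(0.062), np.float64(0.0618)]
rel p [-0.0093613   0.00245025  0.2141532 ] rel n [-0.09154974 -0.00105823  0.22416675]
front [0.37049552 0.11652875 0.076     ] [0.62155396 0.1561883  0.076     ]
```

```bash
python3 -m pendant '[[0.65,0.085,0,0,0,0],[0.65,0.085,0,0,0,0],[0,0,1,0,0,0.0136],[0,0,1,0,0,0],[0,0,1,0,0,0]]' 
python3 -m pendant '[[0,0,1,0,0,0],[0,0,1,0,0,0],[0,0,1,0,0,0],[0,0,0.8,0,0,0],[0,0,0,0,0,0]]'
python3 - <<'E'
from h import *
i,d,C=snap('wrist','w2'); print('p',rel([.5663,.053,.072]),'n',rel([.5196,-.0147,.062]))
E
```

```text
clock: 4.07
tool_pos: [0.5917, 0.088, 0.2121]
eef_rot: [0.886, 0.464, 0.002, 0.001]
contact_force: [0.7, -0.3, -0.7]
opening: 0.34
finger_force: 0.0
clock: 4.48
tool_pos: [0.5888, 0.0867, 0.1137]
eef_rot: [0.886, 0.465, -0.002, -0.0]
contact_force: [0.1, 0.1, 0.0]
opening: 0.343
finger_force: 0.0
p [-4.15131947e-02  3.05970200e-05  4.37591738e-02] n [-1.23743324e-01  9.54226260e-05  5.38775520e-02]
```

View pics/w2.png

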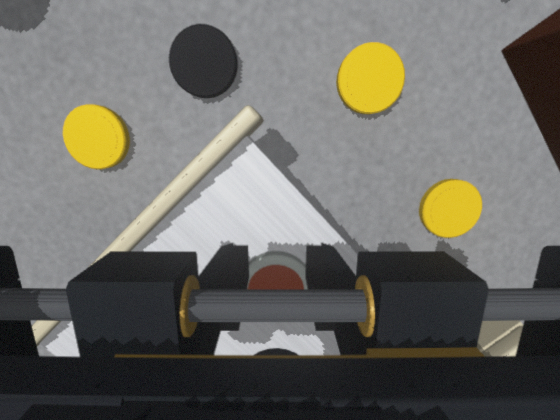

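The fingers (inner edges x≈228 and 327) straddle the pellet at (276,280), and they are centred behind it. I'll descend, then push most of the way.

```bash
python3 -m pendant '[[0,0,0.9,0,0,0],[0,0,0.8,0,0,0],[0,0,0.2,0,0,0],[0,0,0,0,0,0],[0,0,0,0,0,0]]' 
for k in 1 2; do :; done
python3 -m pendant '[[-0.2,0,0,0,0,0],[-0.2,0,0,0,0,0],[-0.2,0,0,0,0,0],[-0.2,0,0,0,0,0],[-0.2,0,0,0,0,0]]' 
python3 -m pendant '[[-0.2,0,0,0,0,0],[-0.2,0,0,0,0,0],[-0.2,0,0,0,0,0],[-0.2,0,0,0,0,0],[-0.2,0,0,0,0,0]]' 
python3 -m pendant '[[-0.2,0,0,0,0,0],[-0.2,0,0,0,0,0],[-0.2,0,0,0,0,0],[-0.2,0,0,0,0,0],[0,0,0,0,0,0]]'
python3 - <<'E'
from h import *
print('n',rel([.5196,-.0147,.062]))
i,d,C=snap('top','t2'); snap('side','s2')
b=cv2.imread('pics/side0.png')*0
a=cv2.resize(i[180:300,270:410],None,fx=2.8,fy=2.8,interpolation=cv2.INTER_CUBIC); s=cv2.resize(cv2.imread('pics/s2.png')[150:270,250:390],None,fx=2.8,fy=2.8,interpolation=cv2.INTER_CUBIC)
cv2.imwrite('pics/c2.png',np.hstack([a,s]))
E
```

```text
clock: 4.95
tool_pos: [0.5916, 0.0877, 0.0704]
eef_rot: [0.886, 0.464, 0.001, 0.0]
contact_force: [-0.0, -0.1, 0.9]
opening: 0.339
finger_force: 0.0
clock: 5.37
tool_pos: [0.5765, 0.0666, 0.0694]
eef_rot: [0.886, 0.465, 0.001, 0.0]
contact_force: [0.2, 0.7, 1.7]
opening: 0.342
finger_force: 0.8
clock: 5.78
tool_pos: [0.5619, 0.046, 0.0688]
eef_rot: [0.886, 0.465, 0.0, 0.0]
contact_force: [-0.1, 1.1, 2.4]
opening: 0.34
finger_force: 1.1
clock: 6.2
tool_pos: [0.5495, 0.0282, 0.0685]
eef_rot: [0.886, 0.464, -0.001, 0.0]
contact_force: [1.1, -0.3, 0.8]
opening: 0.341
finger_force: 0.5
n [-0.05223031 -0.00017396  0.00664942]
```

View pics/c2.png

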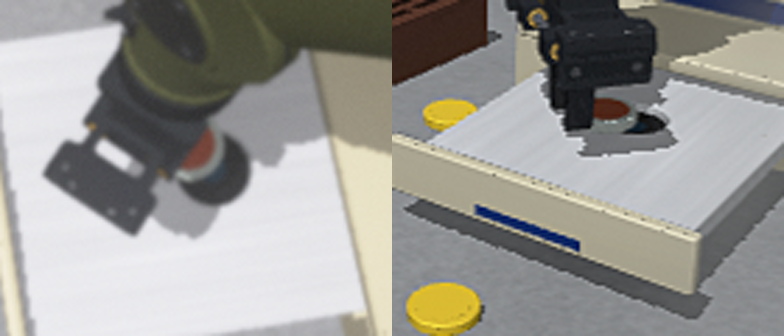

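Pellet cradled and already overhanging the nest, in line. I'll continue slowly.

```bash
python3 -m pendant '[[-0.1,0,0.05,0,0,0],[-0.1,0,0,0,0,0],[-0.1,0,0,0,0,0],[-0.1,0,0,0,0,0],[-0.1,0,0,0,0,0]]' 
python3 -m pendant '[[-0.1,0,0,0,0,0],[-0.1,0,0,0,0,0],[-0.1,0,0,0,0,0],[0,0,0,0,0,0],[0,0,0,0,0,0]]'
python3 - <<'E'
from h import *
print('n',rel([.5196,-.0147,.062]))
i,d,C=snap('top','t3'); snap('side','s3')
a=cv2.resize(i[180:300,270:410],None,fx=2.8,fy=2.8,interpolation=cv2.INTER_CUBIC); s=cv2.resize(cv2.imread('pics/s3.png')[160:230,290:372],None,fx=4.8,fy=4.8,interpolation=cv2.INTER_CUBIC)
cv2.imwrite('pics/c3.png',np.hstack([a,s[:336]]))
E
```

```text
clock: 6.72
tool_pos: [0.5433, 0.0192, 0.0674]
eef_rot: [0.886, 0.465, -0.0, 0.0]
contact_force: [0.5, 1.4, 0.4]
opening: 0.342
finger_force: 0.7
clock: 7.13
tool_pos: [0.5387, 0.0126, 0.0673]
eef_rot: [0.886, 0.464, -0.001, 0.0]
contact_force: [-0.7, -0.2, -0.9]
opening: 0.342
finger_force: 0.0
n [-0.03332545 -0.00013265  0.00535346]
```

View pics/c3.png

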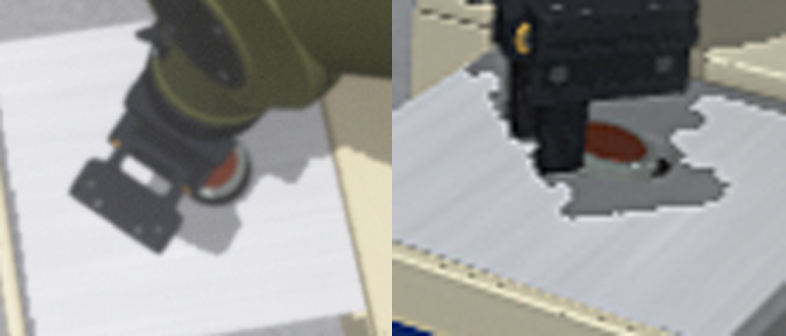

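The pellet has tipped in with its far edge down. I'll push on a little.

```bash
python3 -m pendant '[[-0.08,0,0,0,0,0],[-0.08,0,0,0,0,0],[-0.08,0,0,0,0,0],[-0.08,0,0,0,0,0],[0,0,0,0,0,0]]'
python3 - <<'E'
from h import *
print('n',rel([.5196,-.0147,.062]))
i,d,C=snap('top','t4'); i,ds,C=snap('side','s4')
im=cv2.imread('pics/s4.png').astype(int)
m=np.zeros(im.shape[:2],np.uint8); m[175:205,300:365]=(im[...,2]-im[...,0]>50)[175:205,300:365]
ys,xs=np.nonzero(m); P=np.array([atd('side',u,v,ds,C) for u,v in zip(xs,ys)]); print(len(P),P.mean(0)); A=np.c_[P[:,:2]-P[:,:2].mean(0),np.ones(len(P))]; print(np.linalg.lstsq(A,P[:,2],rcond=None)[0])
E
python3 -m pendant '[[-0.08,0,0,0,0,0],[-0.04,0,0,0,0,0],[0,0,0,0,0,0]]'
python3 - <<'E'
from h import *
print('n',rel([.5196,-.0147,.062]))
i,ds,C=snap('side','s5')
im=cv2.imread('pics/s5.png').astype(int)
m=np.zeros(im.shape[:2],np.uint8); m[175:205,300:365]=(im[...,2]-im[...,0]>50)[175:205,300:365]
ys,xs=np.nonzero(m); P=np.array([atd('side',u,v,ds,C) for u,v in zip(xs,ys)]); print(len(P),P.mean(0)); A=np.c_[P[:,:2]-P[:,:2].mean(0),np.ones(len(P))]; print(np.linalg.lstsq(A,P[:,2],rcond=None)[0])
E
```

```text
clock: 7.65
tool_pos: [0.5342, 0.0059, 0.0674]
eef_rot: [0.886, 0.464, -0.0, 0.0]
contact_force: [-0.2, -0.2, 0.5]
opening: 0.337
finger_force: 0.0
n [-0.02527614 -0.00025287  0.00543917]
31 [ 0.51233451 -0.01751567  0.06422603]
[0.02448083 0.03023879 0.06422603]
clock: 8.0
tool_pos: [0.5327, 0.0039, 0.0674]
eef_rot: [0.886, 0.464, -0.0, 0.0]
contact_force: [0.0, -1.2, -0.0]
opening: 0.34
finger_force: 0.0
n [-0.02276842 -0.00022883  0.00545278]
32 [ 0.5114258  -0.01858765  0.06405334]
[0.0051936  0.04079151 0.06405334]
```

Clay face now averages z≈0.064 and is near level, so it has dropped. I'll lift, and check from the wrist camera.

```bash
python3 -m pendant '[[0.3,0,-0.3,0,0,0],[1,0,-1,0,0,0],[1,0,-1,0,0,0],[1,0,-1,0,0,0],[1,0,-1,0,0,0]]' 
python3 -m pendant '[[1,0,-1,0,0,-0.035],[0,0,-1,0,0,-0.035],[0,0,0,0,0,-0.035],[0,0,0,0,0,-0.035],[0,0,0,0,0,-0.035]]' 
python3 -m pendant '[[0,0,0,0,0,-0.035],[0,0,0,0,0,-0.033],[0,0,0,0,0,0]]'
python3 - <<'E'
from h import *
i,d,C=snap('top','t6')
a=cv2.resize(i[170:330,250:410],None,fx=3.5,fy=3.5,interpolation=cv2.INTER_CUBIC); i,d,C=snap('wrist','w6')
cv2.imwrite('pics/c6.png',np.hstack([a[:420],np.zeros((420,0,3),np.uint8)]))
i,ds,C=snap('side','s6'); im=i.astype(int)
s=cv2.resize(i[165:225,240:400],None,fx=3.5,fy=3.5,interpolation=cv2.INTER_CUBIC); cv2.imwrite('pics/c6.png',np.vstack([a[60:440],s]))
m=np.zeros(im.shape[:2],np.uint8); m[175:205,310:365]=(im[...,2]-im[...,0]>50)[175:205,310:365]
ys,xs=np.nonzero(m); P=np.array([atd('side',u,v,ds,C) for u,v in zip(xs,ys)]); print(len(P),P.mean(0)); A=np.c_[P[:,:2]-P[:,:2].mean(0),np.ones(len(P))]; print(np.linalg.lstsq(A,P[:,2],rcond=None)[0])
E
```

```text
clock: 8.47
tool_pos: [0.5943, 0.0937, 0.1763]
eef_rot: [0.886, 0.465, -0.0, -0.0]
contact_force: [1.4, 0.0, -0.5]
opening: 0.337
finger_force: 0.0
clock: 8.88
tool_pos: [0.6084, 0.1134, 0.2255]
eef_rot: [0.724, 0.69, 0.0, 0.0]
contact_force: [0.2, -0.7, -0.5]
opening: 0.339
finger_force: 0.0
clock: 9.13
tool_pos: [0.608, 0.113, 0.2246]
eef_rot: [0.648, 0.762, -0.0, -0.0]
contact_force: [0.5, -0.5, 0.3]
opening: 0.338
finger_force: 0.0
97 [ 0.51116769 -0.00919963  0.06822772]
[-0.28513136  0.38665202  0.06822772]
```

View pics/c6.png

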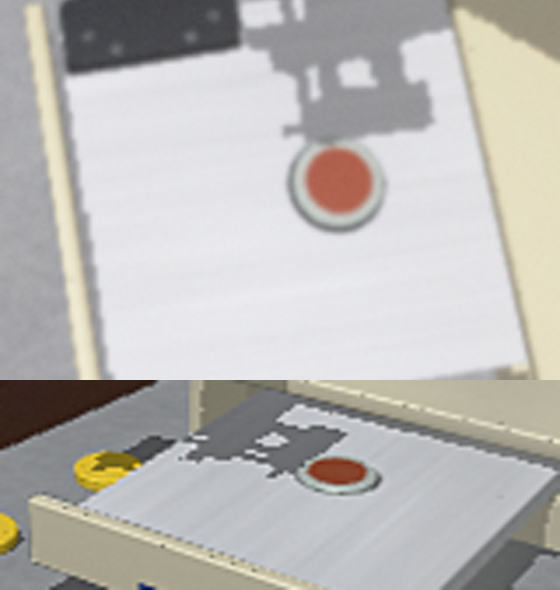

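Run:
```python
from h import *
for n,c0,roi in(('t6','top',(228,260,332,360)),('s6','side',(178,202,318,355)),('w6','wrist',(150,400,100,460))):
    z=np.load(f'pics/{n}.npz'); d=z['d']; c,f,_=cam(c0); C=(c,f,z['T']); im=cv2.imread(f'pics/{n}.png').astype(int)
    a,b,e,g=roi; m=np.zeros(im.shape[:2],bool); m[a:b,e:g]=(im[...,2]-im[...,0]>60)[a:b,e:g]; m&=d>0
    ys,xs=np.nonzero(m)
    if len(xs)<20: print(n,len(xs)); continue
    P=np.array([atd(c0,u,v,d,C) for u,v in zip(xs,ys)]); med=np.median(P,0)
    k=np.linalg.norm(P[:,:2]-med[:2],axis=1)<.022; P=P[k]
    for _ in range(4):
        A=np.c_[P[:,:2]-med[:2],np.ones(len(P))]; q=np.linalg.lstsq(A,P[:,2],rcond=None)[0]; e_=abs(P[:,2]-A@q); P=P[e_<max(.001,2.5*np.median(e_))]
    print(n,len(P),med.round(4),q.round(4),P[:,2].min(),P[:,2].max(),'mid px',xs.mean(),ys.mean(),atz(c0,xs.mean(),ys.mean(),.064,C))
```

```text
t6 220 [ 0.5177 -0.0162  0.0651] [-0.0207  0.0113  0.0651] 0.06297119383489302 0.06714441420373563 mid px 346.4214559386973 238.360153256705 [ 0.51736419 -0.01629293  0.064     ]
s6 77 [ 0.5165 -0.0156  0.0642] [0.0049 0.0108 0.0641] 0.06312360770291742 0.06510635969658501 mid px 335.8241758241758 190.71428571428572 [ 0.51637674 -0.01557289  0.064     ]
w6 776 [0.7026 0.1337 0.0112] [ 0.0118 -0.0017  0.011 ] 0.009755397561194257 0.012188485338341604 mid px 343.9984732824428 217.5348600508906 [0.6828487  0.10146503 0.064     ]
```

The pellet lies flat in the nest: clay face at 64–65 mm, slope about 0.01–0.02. Next I'll go outside the tray front and shut it.

```bash
python3 -m pendant '[[0.9,-1,0,0,0,0],[0.9,-1,0,0,0,0],[0.9,-1,0,0,0,0],[0.9,-1,0,0,0,0],[0,-0.3,0,0,0,0]]' 
python3 -m pendant '[[0,0,1,0,0,0],[0,0,1,0,0,0],[0,0,1,0,0,0],[0,0,1,0,0,0],[0,0,1,0,0,0]]' 
python3 -m pendant '[[0,0,1,0,0,0],[0,0,0.9,0,0,0],[0,0,0,0,0,0],[0,0,0,0,0,0]]' 
python3 -m pendant '[[-0.3,0,0,0,0,0],[-0.3,0,0,0,0,0],[-0.3,0,0,0,0,0],[-0.3,0,0,0,0,0],[-0.3,0,0,0,0,0]]'
python3 -m pendant '[[-0.3,0,0,0,0,0],[-0.3,0,0,0,0,0],[-0.3,0,0,0,0,0],[-0.3,0,0,0,0,0],[-0.3,0,0,0,0,0]]'
```

```text
clock: 9.7
tool_pos: [0.483, 0.1901, 0.2258]
eef_rot: [0.646, 0.763, 0.001, -0.002]
contact_force: [-0.7, 0.2, 0.4]
opening: 0.343
finger_force: 0.0
clock: 10.12
tool_pos: [0.4884, 0.185, 0.0991]
eef_rot: [0.65, 0.76, 0.0, 0.0]
contact_force: [0.7, 0.4, -1.3]
opening: 0.337
finger_force: 0.0
clock: 10.45
tool_pos: [0.4876, 0.1849, 0.052]
eef_rot: [0.649, 0.761, -0.001, 0.0]
contact_force: [0.1, 0.2, 1.0]
opening: 0.341
finger_force: 0.0
clock: 10.87
tool_pos: [0.4944, 0.1486, 0.0535]
eef_rot: [0.649, 0.761, 0.002, -0.0]
contact_force: [-1.5, 3.5, 2.9]
opening: 0.343
finger_force: 1.9
clock: 11.28
tool_pos: [0.5001, 0.1107, 0.0525]
eef_rot: [0.649, 0.761, 0.0, 0.0]
contact_force: [0.7, 4.4, 3.4]
opening: 0.339
finger_force: 1.9
```

```bash
python3 -m pendant '[[-0.3,0,0,0,0,0],[-0.3,0,0,0,0,0],[-0.3,0,0,0,0,0],[-0.3,0,0,0,0,0],[-0.3,0,0,0,0,0]]'
python3 -m pendant '[[-0.3,0,0,0,0,0],[-0.3,0,0,0,0,0],[-0.3,0,0,0,0,0],[-0.3,0,0,0,0,0],[-0.3,0,0,0,0,0]]'
python3 -m pendant '[[-0.3,0,0,0,0,0],[-0.3,0,0,0,0,0],[-0.3,0,0,0,0,0],[-0.3,0,0,0,0,0],[-0.3,0,0,0,0,0]]'
python3 -m pendant '[[-0.3,0,0,0,0,0],[-0.3,0,0,0,0,0],[-0.3,0,0,0,0,0],[0,0,0,0,0,0],[0,0,0,0,0,0]]'
```

```text
clock: 11.7
tool_pos: [0.5056, 0.0733, 0.0524]
eef_rot: [0.649, 0.761, -0.0, -0.0]
contact_force: [0.3, 3.9, 3.1]
opening: 0.338
finger_force: 1.9
clock: 12.12
tool_pos: [0.5112, 0.0361, 0.0524]
eef_rot: [0.649, 0.761, -0.0, -0.0]
contact_force: [-1.1, 4.0, 4.4]
opening: 0.342
finger_force: 1.9
clock: 12.53
tool_pos: [0.5169, -0.001, 0.0523]
eef_rot: [0.649, 0.761, -0.001, -0.0]
contact_force: [-3.5, 3.7, 1.0]
opening: 0.341
finger_force: 1.9
clock: 12.95
tool_pos: [0.5221, -0.0241, 0.0524]
eef_rot: [0.649, 0.76, -0.0, 0.001]
contact_force: [0.2, -1.2, 0.4]
opening: 0.34
finger_force: 0.0
```

```bash
python3 -m pendant '[[-0.2,0,0,0,0,0],[-0.2,0,0,0,0,0],[-0.2,0,0,0,0,0],[-0.2,0,0,0,0,0],[-0.2,0,0,0,0,0]]'
python3 -m pendant '[[-0.1,0,0,0,0,0],[-0.1,0,0,0,0,0],[-0.1,0,0,0,0,0],[-0.1,0,0,0,0,0]]'
python3 -m pendant '[[-0.1,0,0,0,0,0],[-0.1,0,0,0,0,0],[0,0,0,0,0,0]]'
```

```text
clock: 13.37
tool_pos: [0.5258, -0.0467, 0.0526]
eef_rot: [0.649, 0.761, 0.001, 0.0]
contact_force: [-0.2, 3.1, 0.1]
opening: 0.339
finger_force: 1.7
clock: 13.7
tool_pos: [0.5273, -0.0566, 0.0526]
eef_rot: [0.649, 0.761, 0.001, 0.0]
contact_force: [2.1, 3.3, 1.4]
opening: 0.342
finger_force: 1.6
clock: 13.95
tool_pos: [0.5274, -0.0627, 0.0524]
eef_rot: [0.649, 0.761, -0.001, 0.0]
contact_force: [1.0, 2.7, 0.2]
opening: 0.339
finger_force: 0.7
```

```bash
python3 -m pendant '[[-0.1,0,0,0,0,0],[-0.1,0,0,0,0,0],[-0.1,0,0,0,0,0],[-0.1,0,0,0,0,0]]'
python3 -m pendant '[[-0.06,0,0,0,0,0],[-0.06,0,0,0,0,0],[-0.06,0,0,0,0,0],[0,0,0,0,0,0]]'
python3 -m pendant '[[-0.06,0,0,0,0,0],[-0.06,0,0,0,0,0],[0,0,0,0,0,0]]'
```

```text
clock: 14.28
tool_pos: [0.5286, -0.0718, 0.0524]
eef_rot: [0.649, 0.761, -0.0, -0.0]
contact_force: [0.9, 3.4, 0.4]
opening: 0.341
finger_force: 1.6
clock: 14.62
tool_pos: [0.5288, -0.0736, 0.0524]
eef_rot: [0.648, 0.761, 0.001, -0.002]
contact_force: [-1.2, 7.4, 1.9]
opening: 0.34
finger_force: 4.0
clock: 14.87
tool_pos: [0.5289, -0.0736, 0.0525]
eef_rot: [0.648, 0.762, 0.003, -0.003]
contact_force: [-3.4, 12.6, 2.4]
opening: 0.338
finger_force: 6.6
```

The force rises and the arm no longer moves, so the tray is at its stop. I'll back off and verify.

```bash
python3 -m pendant '[[0.5,0,0,0,0,0],[1,0,0,0,0,0],[1,0,0,0,0,0],[1,0,-1,0,0,0],[0,0,-1,0,0,0]]'
python3 -m pendant '[[0,0,-1,0,0,0],[0,0,-1,0,0,0],[1,0,0,0,0,0],[1,0,0,0,0,0],[0,0,0,0,0,0]]'
python3 - <<'E'
from h import *
i,d,C=snap('top','t7'); i,d,C=snap('side','s7')
E
```

```text
clock: 15.28
tool_pos: [0.5142, 0.0121, 0.1023]
eef_rot: [0.646, 0.763, -0.001, -0.002]
contact_force: [0.9, 0.5, 0.6]
opening: 0.34
finger_force: 0.0
clock: 15.7
tool_pos: [0.5078, 0.0606, 0.1533]
eef_rot: [0.647, 0.763, 0.001, -0.0]
contact_force: [-0.1, -0.1, 0.2]
opening: 0.341
finger_force: 0.0
```

View pics/s7.png

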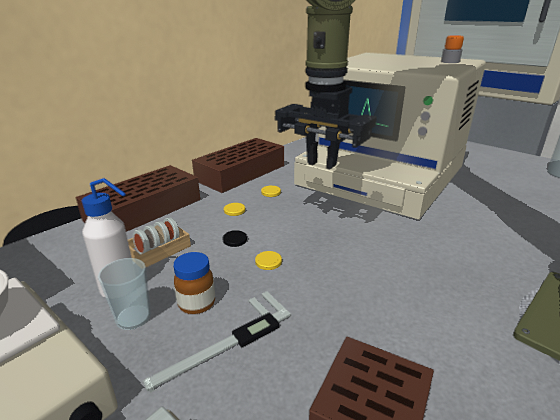

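The front panel is flush against the bay at around (350,185), the gripper is clear, and everything else on the bench is where it was.

```bash
python3 -c "
from plant import r
print(r.finish_job())"
```

```text
the job is handed in; nothing more can be done
None
```

The pellet was pushed into its nest and lay flat there, the tray was pushed to its stop, no other item on the bench looks moved, and the job is handed in; no verdict came back, and the pellet can't be seen now the tray is shut.

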